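Find the shaft flat and hold the collar on it

TASK

Grip the end of the drive's upright shaft between the fingers and turn it until you feel its flat between them, with the flat facing the opening in the low guard round the shaft. Then take the collar that has the set screw from its wooden block, slip it over the shaft with the screw pointing straight out over the flat, and hold it up there with the screw at about the middle of the flat's length. Finish while still holding it so I can tighten the screw, and do not move the other things on the bench.

Things in the scene. Friction and masses are not known exactly. Their poses are not given: they have to be found in the camera images.
- drive: fixed drive unit: round white housing, 140 mm diameter, 70 mm high; origin at the centre of its underside, z up along the shaft axis. On its flat top stands a low aluminium guard ring (radius 58 mm, 20 mm high) with one opening about 60 mm wide on the unit's own +x side; the shaft stands in the middle.
- shaft_end (a point): centre of the top end face of the upright steel shaft, 155 mm above the bench. The shaft is 24 mm in diameter, stands 85 mm out of the housing and turns both ways about its upright axis against light friction (0.05 N m), staying where left. Its top 40 mm has one flat (D-shaped there); 2 mm chamfer at the top edge.
- flat: the flat on the shaft: face 16 mm wide, 40 mm long (from the shaft's end down); turns with the shaft. Origin mid-face, 8 mm from the axis, 20 mm below the shaft's end; x points out of the face, z up. Fingers closing square on the flat measure 20 mm, 21.5 mm if 0.2 rad off, 24 mm well away from it; squeezing does not turn it. Starts 0.5 to 1.45 rad anticlockwise (from above) of the guard's opening.
- block: fixed wooden rest block, 60 x 60 x 30 mm, origin at the centre of its underside; the collar starts lying flat on its top
- collar: loose aluminium shaft collar, a plain ring: outer diameter 50 mm, bore 27 mm, 24 mm high, about 0.15 kg; origin at the centre of its underside, z up along the bore, x towards its set screw, which sticks out of the ring's side at half height. Grip it across the outside, square to the screw.
- screw_head (a point): outer end of the collar's steel set screw (10 mm diameter), 34.5 mm from the bore axis along the collar's x, 12 mm above the collar's underside
- spacer: bystander: plain loose ring without screw, 50 mm diameter, bore 27 mm, 12 mm high, lying on the bench; origin at the centre of its underside
- hex_key: bystander: loose L-shaped hex key, 70 mm long, lying on the bench, origin in mid length
- tweezers: bystander: loose steel tweezers, 125 mm long, lying on the bench, origin in mid length
- bottle_brush: bystander: loose bottle brush, 310 mm long, lying on the bench, handle to its -x, origin below mid stem
- reagent_bottle: bystander: loose amber bottle, 60 mm diameter, 130 mm high, origin under its centre
- beaker: bystander: loose glass beaker, 72 mm diameter, 90 mm high, origin under its centre
- tube_rack: bystander: loose white tube rack with capped tubes, 104 x 60 x 72 mm, origin under its centre
Mind the look-alikes: they are no part of the job. What is shaped like the collar but orange is not meant.

How it is judged:
By the outcome, as a careful person would: the job done as asked, in the order asked, and still so for the second after the job is handed in, while the arm keeps its last pose, push and grip.
It also fails if it takes over 48 s, if anything falls off the work surface, if the arm or the gripper's body presses on something with over 40 N, if the wrist force passes 120 N, or if a joint passes its speed limit or range.

ROBOT

A 6-joint arm with a two-finger parallel gripper is mounted at the origin on the work surface. World frame = base frame: x ahead of the robot, y to its left, z up, the work surface at z = 0. Lengths are in m, angles in rad, forces in N, time in s.
With the tool pointing down it reaches from about 0.425 to 0.95 m from the base axis. Payload 3.5 kg.
Tool frame: the origin (TCP) lies between the finger pads; the fingertips stand 11 mm ahead of it and the grasp point (between the pads) lies 8 mm behind it (ctrl.tcp_to_tips is the distance from the TCP to the fingertips, in m); z points along the fingers, y is the direction in which the jaws open and shut (so a half turn about z gives the same grasp; the last joint's range is limited). The gripper opens to 85 mm and grips with 20 to 120 N. Pads are 22 mm wide; open, the fingers measure 114 mm over their backs; the gripper's body (76 mm by 85 mm) begins 54 mm behind the grasp point. The pads swing forward as they close: fully open they stand 13 mm farther back than shut.
Start: joints at [-1.469, 0.286, 1.577, -0, 1.279, -0.15], TCP at [0.168, -0.654, 0.242] pointing down, gripper open.
Joint ranges: [-2.77, 2.77], [-0.9, 2.22], [0.21, 2.48], [-1.53, 4.67], [0.24, 2.81], [-2.84, 2.84]. Speed limits (rad/s): [2.79, 2.79, 3.14, 3.14, 3.14, 3.14].

INTERFACE

Orientations are given as a unit quaternion [x, y, z, w].
In Python, from plant import monitor, vision, workorder, ctrl gives the robot as it stands.
- The arm moves only by the tool jog_arm, never from a script. Its argument "series" is a list of rows, each a list of 4 numbers: the shift along the tool's x, y, z in m, then the turn about the tool's z in rad. In form: [[tx, ty, tz, spin], ...]. A call has exactly 8 rows; each row shifts and turns the pose as measured when the row begins, along the tool's axes as they then stand; what a row does not reach is not made up. A row lasts 1/12 s, in which the tool goes at most 41.7 mm and 7.16 degrees, less where a joint would pass 70% of its speed; a pose out of reach is approached as far as the arm can. A call is refused whole if a number of a shift passes 0.0417 or a number of a turn 0.125, either way. A call with a gripper value outside its range is refused whole. "grip" is the finger opening in m, from 0 to 0.0854, set as the call begins (left out, the last holds). The fingers move at their own pace and stop on an object; "grip_force" is the grip in N (left out, the last holds). Time passes only in rows, so rows that do not move let the fingers close, or fill a call up. It gives the time, the measured TCP pose, the force and the opening at its end, in the units of the state.
- monitor.get_state(): the state, without advancing time (a new reading comes with each control period).
- vision.read_camera(name): name is "scene" or "top"; returns the picture (384x512x3 uint8, red, green, blue); there is no depth.
- vision.get_calibration(name): a dict with "vfov" (degrees; the focal length in pixels is half the picture's height over the tangent of half this angle, whatever the lens; pixels are square), "cx", "cy" (the principal point, pixels), "R" (3x3) and "t" (3): a world point X has camera coordinates R X + t. Camera axes: x right, y down, z forward; pixel columns grow to the right and rows downward; lengths in m; the calibration is good to about 2 mm. A picture is of the moment at which its call begins. get_calibration takes no time and is no camera call.
- workorder.sign_off(): hands the job in, once; it reports no verdict.
The state is a dict: "time": time; "qpos": joint angles; "dq": joint speeds; "joint_efforts": joint torques, N m; "eef_pos": TCP position; "tcp_rot": TCP orientation; "contact_force": force on the tool from outside, world axes, zero at the start; "wrist_torque": the same for the moment, N m; "opening": opening from 0.0 (shut) to 1.0 (fully open).
Only numpy, scipy, OpenCV 4.12 (cv2) and the standard library are available. Lean on these libraries where they do the work, as an engineer would, in place of code of your own. Each camera call takes 0.05 s, during which the arm holds its last target.

## Working session

There is one attempt and no reset: what is moved stays moved. The work goes in short steps, Python scripts to look and compute and a tool call to move; the robot and the scene stay as the last step left them, time stands still between calls to the robot, and variables do not carry over. Pictures are saved under pics/ and viewed, and the job is handed in when it is done.

Besides the shell and the picture viewer there is one more tool, called as a command line: name --pt "numbers of a row" for each row, then --argument value for the rest. jog_arm: Moves the arm, as the interface text tells. Its arguments: {"type":"object","properties":{"series":{"type":"array","items":{"type":"array","items":{"type":"number"}}},"grip":{"type":"number"},"grip_force":{"type":"number"}},"required":["series"]}

```bash
ls; mkdir -p pics; python3 - <<'E'
from plant import monitor, vision, workorder, ctrl
import cv2,numpy as np
print(monitor.get_state())
for n in("scene","top"):
    im=vision.read_camera(n); cv2.imwrite(f"pics/{n}0.png",im[...,::-1]); print(n,im.shape,vision.get_calibration(n))
print([a for a in dir(ctrl) if a[0]!='_'], ctrl.tcp_to_tips)
E
```

```text
pics
{'time': 0.0, 'qpos': array([-1.46900634e+00,  2.87166705e-01,  1.57820650e+00,  2.58655955e-05,
        1.27861685e+00, -1.49983110e-01]), 'dq': array([ 0.00109242, -0.00038729, -0.00180096,  0.00095757,  0.00203062,
       -0.00061591]), 'joint_efforts': array([-2.28478184e-04, -4.05983198e+01, -2.92622405e+01, -1.58297821e-04,
        5.77091021e-03,  1.30130778e-05]), 'eef_pos': array([ 0.16813605, -0.65305627,  0.2409305 ]), 'tcp_rot': array([ 9.92086504e-01,  1.25550513e-01,  4.12584321e-05, -1.19805623e-03]), 'contact_force': array([-0.34015361,  0.05504837,  0.9015696 ]), 'wrist_torque': array([ 0.01507366, -0.03346995, -0.00771425]), 'opening': 0.9986687130260943}
scene (384, 512, 3) {'vfov': 54.52920348155491, 'cx': 255.8787636854061, 'cy': 198.68578293403303, 'R': array([[ 0.12279977,  0.99220796,  0.02106139],
       [ 0.68142793, -0.06886971, -0.72863772],
       [-0.72150966,  0.10382837, -0.6845754 ]]), 't': array([-0.05522101, -0.30178646,  1.52374455])}
top (384, 512, 3) {'vfov': 53.18461501779895, 'cx': 252.88251698221606, 'cy': 197.96017068623382, 'R': array([[-0.0063754 , -0.99992523, -0.01043461],
       [-0.9814056 ,  0.00825849, -0.19176767],
       [ 0.1918395 ,  0.00901799, -0.98138488]]), 't': array([0.01976358, 0.5721512 , 1.04894612])}
['Unreachable', 'tcp_to_tips'] 0.011
```

View pics/scene0.png

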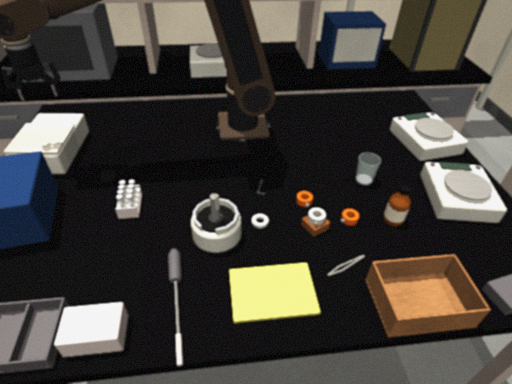

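View pics/top0.png

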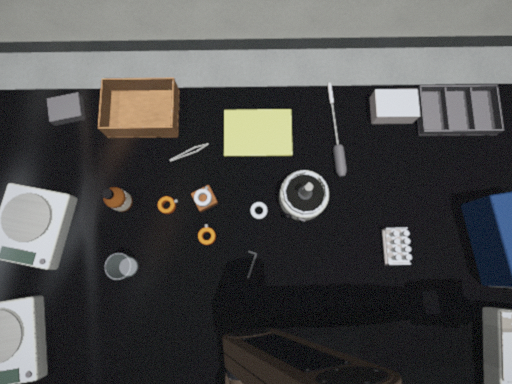

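```bash
python3 - <<'E'
import cv2,numpy as np
s=cv2.imread("pics/scene0.png");t=cv2.imread("pics/top0.png")
def z(im,x0,x1,y0,y1,k):return cv2.resize(im[y0:y1,x0:x1],None,fx=k,fy=k,interpolation=cv2.INTER_CUBIC)
a=z(s,185,260,185,255,5);b=z(s,285,365,180,240,5)
cv2.imwrite("pics/zs.png",np.hstack([a[:300],b[:300]]))
cv2.imwrite("pics/zs1.png",a)
a=z(t,270,340,160,230,5);b=z(t,155,225,180,250,5)
cv2.imwrite("pics/zt.png",np.hstack([a,b]))
E
```

```text
(no output)
```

View pics/zs.png

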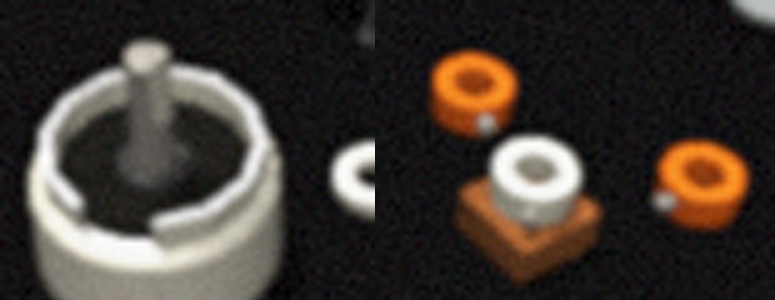

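View pics/zt.png

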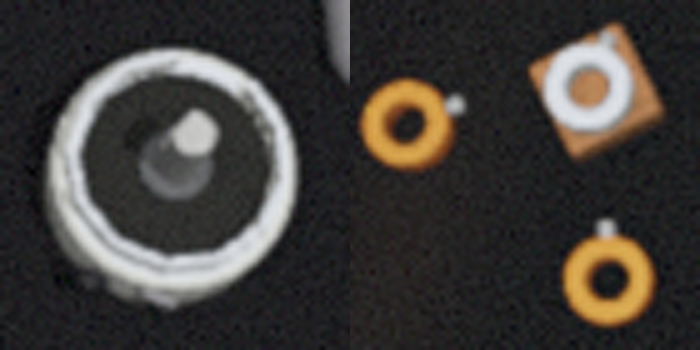

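View pics/zs1.png

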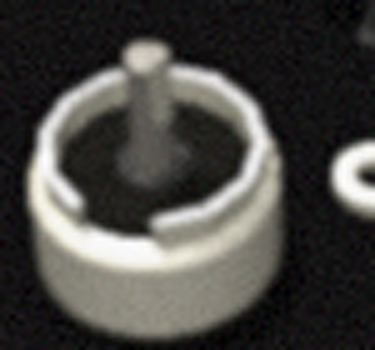

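```bash
cat > h.py <<'E'
import numpy as np,cv2
from plant import vision
C={n:vision.get_calibration(n) for n in("scene","top")}
def F(c): return 192/np.tan(np.radians(c["vfov"])/2)
def proj(n,X):
    c=C[n];p=np.atleast_2d(X)@c["R"].T+c["t"];return p[:,:2]/p[:,2:]*F(c)+[c["cx"],c["cy"]]
def plane(n,uv,z):
    c=C[n];d=np.array([(uv[0]-c["cx"])/F(c),(uv[1]-c["cy"])/F(c),1.]);d=c["R"].T@d;o=-c["R"].T@c["t"]
    return o+d*(z-o[2])/d[2]
def tri(a,b):
    A=[];B=[]
    for n,uv in(("scene",a),("top",b)):
        c=C[n];d=c["R"].T@np.array([(uv[0]-c["cx"])/F(c),(uv[1]-c["cy"])/F(c),1.]);d/=np.linalg.norm(d);o=-c["R"].T@c["t"]
        P=np.eye(3)-np.outer(d,d);A.append(P);B.append(P@o)
    A=np.vstack(A);B=np.hstack(B);x=np.linalg.lstsq(A,B,rcond=None)[0];return x,np.linalg.norm(A@x-B)
def circ(c,r,n=60):
    t=np.linspace(0,2*np.pi,n);return np.c_[c[0]+r*np.cos(t),c[1]+r*np.sin(t),np.full(n,c[2])]
def zoom(im,x0,x1,y0,y1,k):return cv2.resize(im[y0:y1,x0:x1],None,fx=k,fy=k,interpolation=cv2.INTER_CUBIC)
def draw(im,n,X,x0,y0,k,col):
    p=proj(n,X);q=((p-[x0,y0]+.5)*k-.5)
    cv2.polylines(im,[np.round(q*16).astype(int)],False,col,1,cv2.LINE_AA,4)
E
python3 - <<'E'
from h import *
u=lambda zx,zy,x0,y0:((zx+.5)/5-.5+x0,(zy+.5)/5-.5+y0)
ss=u(147,50,185,185);st=u(196,133,270,160)
print("shaft",plane("scene",ss,.155),plane("top",st,.155),tri(ss,st))
cs=u(537-375,172,285,180);ct=u(588-350,86,155,180)
print("collar top",plane("scene",cs,.054),plane("top",ct,.054),tri(cs,ct))
ws=u(532-375,211,285,180);wt=u(610-350,40,155,180)
print("screw",plane("scene",ws,.042),plane("top",wt,.042),tri(ws,wt))
for n,p in (("g1",(78,205)),("g2",(155,222))): print(n,plane("scene",u(*p,185,185),.09))
E
```

```text
shaft [ 0.57949987 -0.13105248  0.155     ] [ 0.58306662 -0.13246493  0.155     ] (array([ 0.58246614, -0.13154263,  0.15781916]), np.float64(0.0007416954956554946))
collar top [0.58230003 0.16158043 0.054     ] [0.57721836 0.16196555 0.054     ] (array([0.57815837, 0.16289141, 0.04963366]), np.float64(0.000423424534320187))
screw [0.60156541 0.15549243 0.042     ] [0.60703675 0.15128701 0.042     ] (array([0.60621841, 0.15208954, 0.04718553]), np.float64(0.00213188320806482))
g1 [ 0.62676054 -0.17323472  0.09      ]
g2 [ 0.64318343 -0.13310576  0.09      ]
```

```bash
cat > ov.py <<'E'
from h import *
import sys
s=cv2.imread("pics/scene0.png");t=cv2.imread("pics/top0.png")
cx,cy,g,kx,ky,ka=map(float,sys.argv[1:7])
out=[]
for n,im,b1,b2 in(("scene",s,(190,250,185,255),(295,340,200,240)),("top",t,(275,335,165,225),(185,225,175,220))):
  for b,k,w in((b1,8,0),(b2,8,1)):
    z=zoom(im,*b,k);d=lambda X,col:draw(z,n,np.array(X),b[0],b[2],k,col)
    if w==0:
      d(circ((cx,cy,.155),.012),(0,0,255));d(circ((cx,cy,.155),.010),(0,0,255));d(circ((cx,cy,.07),.07),(0,255,0));d(circ((cx,cy,0),.07),(0,255,0))
      for r in(.058,):
        h=np.arcsin(.03/.058);tt=np.linspace(g+h,g-h+2*np.pi,60)
        for zz in(.09,.07): d(np.c_[cx+r*np.cos(tt),cy+r*np.sin(tt),0*tt+zz],(255,0,255))
        for a in(g+h,g-h): d([[cx+r*np.cos(a),cy+r*np.sin(a),.07],[cx+r*np.cos(a),cy+r*np.sin(a),.09]],(0,255,255))
    else:
      for zz in(.03,.054): d(circ((kx,ky,zz),.025),(0,0,255))
      d(circ((kx,ky,.054),.0135),(0,0,255))
      e=np.array([np.cos(ka),np.sin(ka)]);p=np.array([kx,ky])
      d([[*(p+.025*e),.042],[*(p+.0345*e),.042]],(255,0,0))
    out.append(z)
H=max(o.shape[0] for o in out)
pad=lambda o:cv2.copyMakeBorder(o,0,560-o.shape[0],0,0,cv2.BORDER_CONSTANT)
cv2.imwrite("pics/"+sys.argv[7]+"s.png",np.hstack([cv2.resize(pad(o),None,fx=.9,fy=.9) for o in out[:2]]))
cv2.imwrite("pics/"+sys.argv[7]+"t.png",np.hstack([cv2.resize(pad(o),None,fx=.9,fy=.9) for o in out[2:]]))
E
python3 ov.py .581 -.132 -.37 .5795 .162 -.4 a
```

```text
(no output)
```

View pics/as.png

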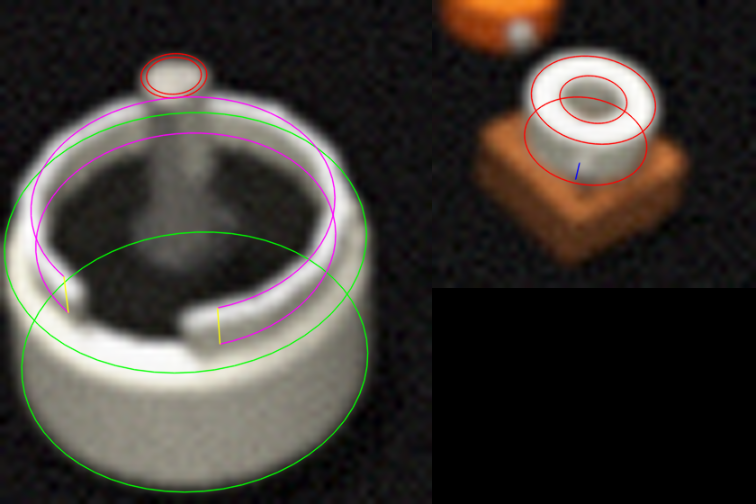

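View pics/at.png

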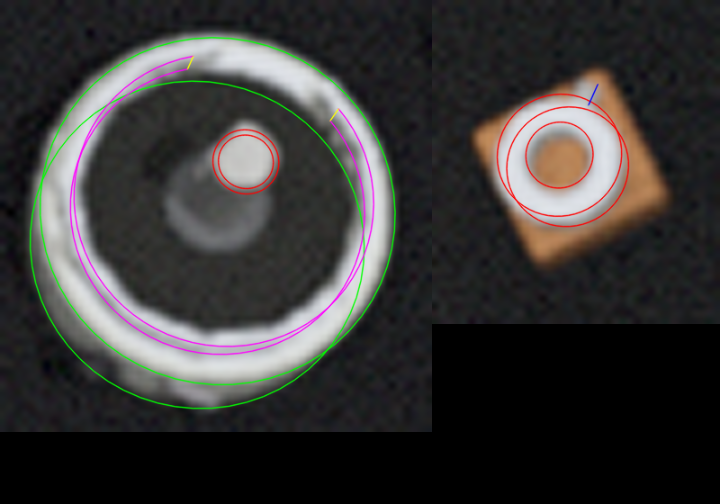

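```bash
python3 - <<'E'
from h import *
cx,cy=.581,-.132
out=[]
for n in("scene","top"):
    im=cv2.imread(f"pics/{n}0.png")
    for z in(.09,.07):
        a=np.radians(np.linspace(60,-100,640));r=np.linspace(.075,.03,135)
        R,A=np.meshgrid(r,a,indexing='ij')
        X=np.c_[(cx+R*np.cos(A)).ravel(),(cy+R*np.sin(A)).ravel(),np.full(R.size,z)]
        p=proj(n,X).reshape(*R.shape,2).astype(np.float32)
        w=cv2.remap(im,p[...,0],p[...,1],cv2.INTER_CUBIC)
        for d in range(-100,61,20): 
            x=int((60-d)*4); cv2.line(w,(x,0),(x,8),(0,0,255),1); cv2.putText(w,str(d),(x,20),0,.35,(0,0,255))
        y=int((.075-.058)/.045*135); cv2.line(w,(0,y),(8,y),(0,255,0))
        out.append(w)
cv2.imwrite("pics/polar.png",np.vstack(out))
E
```

```text
(no output)
```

View pics/polar.png

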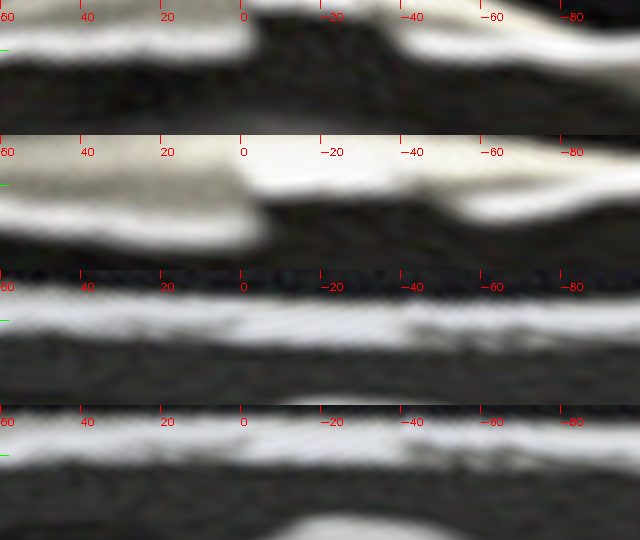

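```bash
cat > rect.py <<'E'
from h import *
import sys
def rect(im,n,cx,cy,z,half=.04,px=.0002):
    N=int(2*half/px);g=(np.arange(N)+.5)*px-half
    # image: up=+x, left=+y
    X=np.zeros((N,N,3));X[...,0]=cx-g[:,None];X[...,1]=cy-g[None,:];X[...,2]=z
    p=proj(n,X.reshape(-1,3)).reshape(N,N,2).astype(np.float32)
    return cv2.remap(im,p[...,0],p[...,1],cv2.INTER_CUBIC)
def mark(w,cx,cy,x,y,r,half=.04,px=.0002,col=(0,0,255)):
    c=((half-(y-cy))/px,(half-(x-cx))/px);cv2.circle(w,(round(c[0]),round(c[1])),round(r/px),col,1,cv2.LINE_AA)
if __name__=="__main__":
    o=[]
    for n in("scene","top"):
        im=cv2.imread(f"pics/{n}0.png")
        w=rect(im,n,.58,.162,.054);mark(w,.58,.162,.58,.162,.025);mark(w,.58,.162,.58,.162,.0135);
        v=rect(im,n,.581,-.132,.155,.025,.000125);mark(v,.581,-.132,.581,-.132,.012,.025,.000125)
        o.append(np.hstack([w,v]))
    o=np.vstack(o);o=cv2.resize(o,(750,int(750*o.shape[0]/o.shape[1])));o=cv2.resize(o,None,fx=.79,fy=.79) if o.shape[0]>760 else o
    print(o.shape)
    cv2.imwrite("pics/rect.png",o[:,:])
E
python3 rect.py; python3 -c "
import cv2;a=cv2.imread('pics/rect.png');s=min(1,600/a.shape[0]);cv2.imwrite('pics/rect2.png',cv2.resize(a,None,fx=s,fy=s))"
```

```text
(750, 750, 3)
```

View pics/rect2.png

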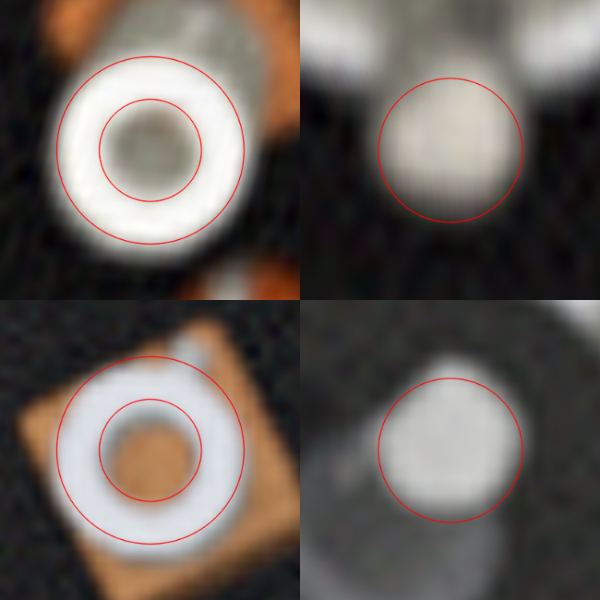

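```bash
python3 - <<'E'
from rect import *
o=[]
for n in("scene","top"):
    im=cv2.imread(f"pics/{n}0.png")
    for z in (.042,.03):
        w=rect(im,n,.58,.162,z,.05,.00025);w=cv2.resize(w,(300,300))
        for d in(-10,-20,-30,-40):
            a=np.radians(d);px=.1/300
            q=lambda r:(round((.05-(.162+r*np.sin(a)-.162))/px),round((.05-(.579+r*np.cos(a)-.58))/px))
            cv2.line(w,q(.036),q(.045),(0,255,0),1)
        mark(w,.58,.162,.579,.162,.0345,.05,.1/300)
        o.append(w)
cv2.imwrite("pics/r3.png",np.vstack([np.hstack(o[:2]),np.hstack(o[2:])]))
E
```

```text
(no output)
```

View pics/r3.png

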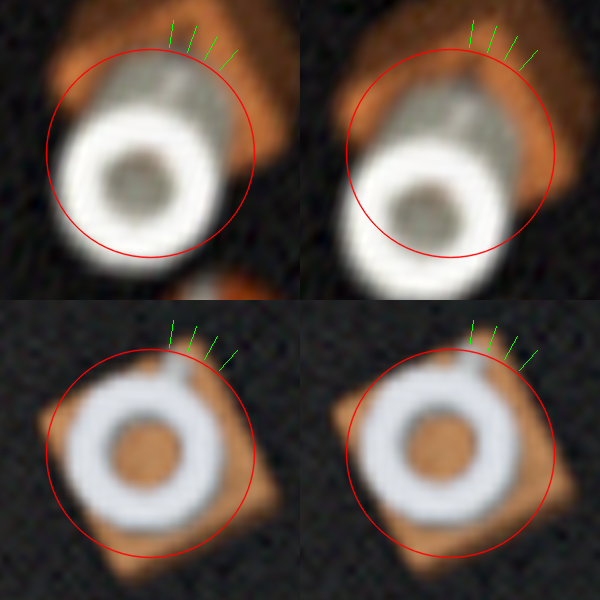

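```bash
python3 - <<'E'
from rect import *
o=[]
for n,z in(("top",.042),("scene",.042),("top",.047),("scene",.047)):
    im=cv2.imread(f"pics/{n}0.png")
    cx,cy=.579+.03,.162-.011
    w=rect(im,n,cx,cy,z,.02,.0001);w=cv2.resize(w,(300,300));px=.04/300
    Q=lambda x,y:(round((.02-(y-cy))/px),round((.02-(x-cx))/px))
    for d in(-10,-20,-30):
        a=np.radians(d)
        cv2.line(w,Q(.579+.0345*np.cos(a),.162+.0345*np.sin(a)),Q(.579+.039*np.cos(a),.162+.039*np.sin(a)),(0,255,0),1)
    o.append(w)
cv2.imwrite("pics/r4.png",np.vstack([np.hstack(o[:2]),np.hstack(o[2:])]))
E
```

```text
(no output)
```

View pics/r4.png

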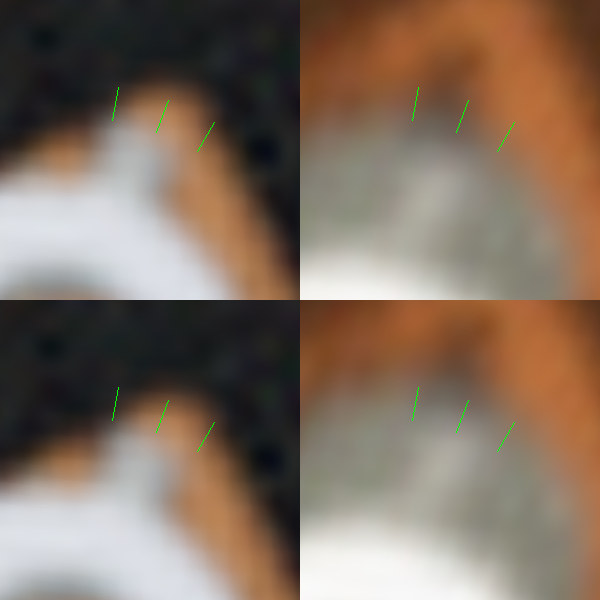

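```bash
cat > plan.py <<'E'
import numpy as np,sys
from plant import monitor
def st():
    s=monitor.get_state();x,y,z,w=s["tcp_rot"]
    from scipy.spatial.transform import Rotation as R
    M=R.from_quat(s["tcp_rot"]).as_matrix()
    phi=np.arctan2(M[1,0],M[0,0])
    return s,phi,M
def show():
    s,phi,M=st();print("t %.2f pos %s phi %.4f tilt %.4f open %.2fmm F %s T %s q %s"%(s["time"],s["eef_pos"].round(4),phi,np.hypot(M[0,2],M[1,2]),s["opening"]*85.4,s["contact_force"].round(1),s["wrist_torque"].round(2),s["qpos"].round(2)))
def plan(tx,ty,tz,tphi,n):
    s,phi,M=st();d=(tphi-phi);d=(d+np.pi)%(2*np.pi)-np.pi
    p=s["eef_pos"].copy();T=np.array([tx,ty,tz]);rows=[]
    for i in range(n):
        stp=(T-p)/(n-i);f=phi+d*i/n
        R=np.array([[np.cos(f),np.sin(f),0],[np.sin(f),-np.cos(f),0],[0,0,-1.]])
        l=(R.T@stp).round(4);rows.append([*l.tolist(),round(-d/n,4)]);p=p+R@l
    for i in range(0,n,8):print(rows[i:i+8])
if __name__=="__main__":
    show()
    if len(sys.argv)>1: plan(*map(float,sys.argv[1:5]),int(sys.argv[5]))
E
python3 plan.py .582 -.132 .22 2.186 16
```

```text
t 0.10 pos [ 0.1681 -0.6531  0.2411] phi 0.2518 tilt 0.0021 open 85.30mm F [ 0.5 -0.1  0.1] T [ 0.01  0.02 -0.02] q [-1.47  0.29  1.58 -0.    1.28 -0.15]
[[0.0332, -0.0251, 0.0013, np.float64(-0.1209)], [0.0359, -0.0209, 0.0013, np.float64(-0.1209)], [0.0382, -0.0164, 0.0013, np.float64(-0.1209)], [0.0399, -0.0117, 0.0013, np.float64(-0.1209)], [0.041, -0.0068, 0.0013, np.float64(-0.1209)], [0.0416, -0.0018, 0.0013, np.float64(-0.1209)], [0.0415, 0.0032, 0.0013, np.float64(-0.1209)], [0.0408, 0.0082, 0.0013, np.float64(-0.1209)]]
[[0.0395, 0.0131, 0.0013, np.float64(-0.1209)], [0.0376, 0.0177, 0.0013, np.float64(-0.1209)], [0.0352, 0.0221, 0.0013, np.float64(-0.1209)], [0.0323, 0.0262, 0.0014, np.float64(-0.1209)], [0.0289, 0.0299, 0.0013, np.float64(-0.1209)], [0.0251, 0.0332, 0.0014, np.float64(-0.1209)], [0.0209, 0.036, 0.0013, np.float64(-0.1209)], [0.0164, 0.0382, 0.0014, np.float64(-0.1209)]]
```

jog_arm --pt "0.033 -0.025 0.001 -0.12" --pt "0.036 -0.021 0.001 -0.12" --pt "0.038 -0.016 0.001 -0.12" --pt "0.04 -0.012 0.001 -0.12" --pt "0.041 -0.007 0.001 -0.12" --pt "0.0415 -0.002 0.001 -0.12" --pt "0.0415 0.003 0.001 -0.12" --pt "0.041 0.008 0.001 -0.12"

```text
time: 0.77
eef_pos: [0.3668, -0.3904, 0.2269]
tcp_rot: [0.814, 0.581, 0.001, -0.004]
contact_force: [0.2, -0.7, 0.1]
opening: 1.0
```

```bash
python3 plan.py .582 -.132 .22 2.186 16
```

```text
t 0.77 pos [ 0.3668 -0.3904  0.2269] phi 1.2401 tilt 0.0089 open 85.43mm F [ 0.2 -0.7  0.1] T [-0.03 -0.01  0.01] q [-1.01 -0.    1.93  0.    1.23 -0.68]
[[0.0196, 0.0075, 0.0004, np.float64(-0.0591)], [0.0192, 0.0086, 0.0004, np.float64(-0.0591)], [0.0186, 0.0097, 0.0004, np.float64(-0.0591)], [0.018, 0.0108, 0.0004, np.float64(-0.0591)], [0.0173, 0.0119, 0.0004, np.float64(-0.0591)], [0.0166, 0.0129, 0.0004, np.float64(-0.0591)], [0.0158, 0.0138, 0.0005, np.float64(-0.0591)], [0.015, 0.0148, 0.0004, np.float64(-0.0591)]]
[[0.0141, 0.0156, 0.0005, np.float64(-0.0591)], [0.0131, 0.0164, 0.0004, np.float64(-0.0591)], [0.0122, 0.0172, 0.0005, np.float64(-0.0591)], [0.0111, 0.0179, 0.0004, np.float64(-0.0591)], [0.01, 0.0185, 0.0005, np.float64(-0.0591)], [0.009, 0.019, 0.0004, np.float64(-0.0591)], [0.0078, 0.0195, 0.0005, np.float64(-0.0591)], [0.0066, 0.02, 0.0004, np.float64(-0.0591)]]
```

jog_arm --pt "0.039 0.015 0.001 -0.118" --pt "0.037 0.019 0.001 -0.118" --pt "0.035 0.023 0.001 -0.118" --pt "0.032 0.027 0.001 -0.118" --pt "0.028 0.03 0.001 -0.118" --pt "0.025 0.033 0.001 -0.118" --pt "0.02 0.036 0.001 -0.118" --pt "0.015 0.038 0.001 -0.118" --grip 0.05

```text
time: 1.43
eef_pos: [0.5668, -0.124, 0.2173]
tcp_rot: [0.439, 0.898, 0.003, -0.006]
contact_force: [2.2, -0.6, -0.1]
opening: 0.586
```

```bash
python3 plan.py .582 -.132 .13 2.186 8
```

```text
t 1.43 pos [ 0.5668 -0.124   0.2173] phi 2.2322 tilt 0.0128 open 50.08mm F [ 2.2 -0.6 -0.1] T [-0.03 -0.06 -0.02] q [-0.39  0.11  1.83  0.01  1.21 -1.06]
[[-0.002, 0.0009, 0.0109, np.float64(0.0058)], [-0.0019, 0.0009, 0.0109, np.float64(0.0058)], [-0.0019, 0.0009, 0.0109, np.float64(0.0058)], [-0.002, 0.0009, 0.0109, np.float64(0.0058)], [-0.0019, 0.0009, 0.0109, np.float64(0.0058)], [-0.0019, 0.001, 0.0109, np.float64(0.0058)], [-0.002, 0.001, 0.0109, np.float64(0.0058)], [-0.0019, 0.0009, 0.011, np.float64(0.0058)]]
```

jog_arm --pt "-0.004 0.002 0 0.012" --pt "-0.004 0.002 0 0.012" --pt "-0.004 0.002 0 0.012" --pt "-0.004 0.002 0 0.012" --pt "0 0 0.01 0" --pt "0 0 0.01 0" --pt "0 0 0.01 0" --pt "0 0 0 0"

```text
time: 2.1
eef_pos: [0.584, -0.1282, 0.1813]
tcp_rot: [0.46, 0.888, 0.003, -0.008]
contact_force: [-0.8, 0.9, 0.6]
opening: 0.585
```

```bash
python3 - <<'E'
from plant import vision
import cv2
im=vision.read_camera("scene");cv2.imwrite("pics/s1.png",im[...,::-1])
from h import *
a=zoom(cv2.imread("pics/s1.png"),170,260,150,250,6);cv2.imwrite("pics/s1z.png",a)
im=vision.read_camera("top");cv2.imwrite("pics/t1.png",im[...,::-1])
E
python3 plan.py .582 -.132 .13 2.186 8
```

```text
t 2.20 pos [ 0.585  -0.1283  0.1833] phi 2.1870 tilt 0.0151 open 49.98mm F [-1.  -0.3 -0.5] T [ 0.02  0.   -0.02] q [-0.39  0.18  1.81  0.01  1.16 -1.01]
[[-0.0002, -0.0006, 0.0067, np.float64(0.0001)], [-0.0002, -0.0006, 0.0067, np.float64(0.0001)], [-0.0002, -0.0006, 0.0067, np.float64(0.0001)], [-0.0001, -0.0006, 0.0066, np.float64(0.0001)], [-0.0002, -0.0005, 0.0067, np.float64(0.0001)], [-0.0001, -0.0006, 0.0066, np.float64(0.0001)], [-0.0002, -0.0005, 0.0067, np.float64(0.0001)], [-0.0001, -0.0006, 0.0066, np.float64(0.0001)]]
```

View pics/s1z.png

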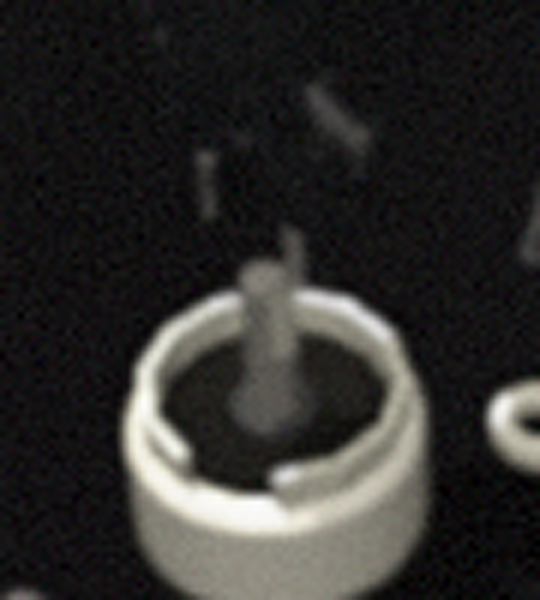

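jog_arm --pt "-0.0005 -0.0015 0.008 0" --pt "-0.0005 -0.0015 0.008 0" --pt "-0.0005 -0.0015 0.008 0" --pt "0 0 0.008 0" --pt "0 0 0.008 0" --pt "0 0 0.008 0" --pt "0 0 0.004 0" --pt "0 0 0 0"

```text
time: 2.87
eef_pos: [0.5813, -0.1323, 0.1266]
tcp_rot: [0.46, 0.888, 0.004, -0.006]
contact_force: [-0.5, -0.6, -0.5]
opening: 0.582
```

```bash
python3 plan.py .582 -.132 .13 2.186 8
```

```text
t 2.87 pos [ 0.5813 -0.1323  0.1266] phi 2.1862 tilt 0.0139 open 49.74mm F [-0.5 -0.6 -0.5] T [-0.02  0.03 -0.01] q [-0.4   0.24  1.86  0.01  1.06 -1.02]
[[-0.0, 0.0001, -0.0004, np.float64(0.0)], [-0.0, 0.0001, -0.0004, np.float64(0.0)], [-0.0, 0.0001, -0.0004, np.float64(0.0)], [-0.0, 0.0001, -0.0004, np.float64(0.0)], [-0.0, 0.0001, -0.0005, np.float64(0.0)], [-0.0, 0.0001, -0.0004, np.float64(0.0)], [-0.0001, 0.0001, -0.0005, np.float64(0.0)], [-0.0, 0.0, -0.0004, np.float64(0.0)]]
```

jog_arm --pt "0 0 -0.003 0" --pt "0 0 -0.002 0" --pt "0 0 0 0" --pt "0 0 0 0" --pt "0 0 0 0" --pt "0 0 0 0" --pt "0 0 0 0" --pt "0 0 0 0" --grip 0.0 --grip_force 20

```text
time: 3.53
eef_pos: [0.581, -0.1321, 0.1312]
tcp_rot: [0.459, 0.888, 0.003, -0.006]
contact_force: [-0.2, -1.0, -2.0]
opening: 0.242
```

```bash
python3 plan.py
```

```text
t 3.53 pos [ 0.581  -0.1321  0.1312] phi 2.1873 tilt 0.0145 open 20.66mm F [-0.2 -1.  -2. ] T [ 0.   -0.03 -0.04] q [-0.4   0.23  1.86  0.01  1.06 -1.02]
```

jog_arm --pt "0 0 0 0" --pt "0 0 0 0" --pt "0 0 0 0" --pt "0 0 0 0.045" --pt "0 0 0 0.045" --pt "0 0 0 0" --pt "0 0 0 0" --pt "0 0 0 0" --grip 0.032

```text
time: 4.2
eef_pos: [0.5833, -0.1327, 0.1349]
tcp_rot: [0.5, 0.866, 0.004, -0.004]
contact_force: [0.4, 0.4, 0.7]
opening: 0.371
```

jog_arm --pt "0 0 0 0" --pt "0 0 0 0" --pt "0 0 0 0" --pt "0 0 0 0" --pt "0 0 0 0" --pt "0 0 0 0" --pt "0 0 0 0" --pt "0 0 0 0" --grip 0.0

```text
time: 4.87
eef_pos: [0.5821, -0.1335, 0.1352]
tcp_rot: [0.498, 0.867, 0.002, -0.005]
contact_force: [0.1, 0.2, 0.7]
opening: 0.247
```

```bash
python3 plan.py
```

```text
t 4.87 pos [ 0.5821 -0.1335  0.1352] phi 2.0984 tilt 0.0105 open 21.09mm F [0.1 0.2 0.7] T [-0.05  0.13  0.05] q [-0.4   0.23  1.85  0.01  1.07 -0.93]
```

jog_arm --pt "0 0 0.001 0" --pt "0 0 0.001 0" --pt "0 0 0.001 0" --pt "0 0 0.001 -0.085" --pt "0 0 0 -0.085" --pt "0 0 0 0" --pt "0 0 0 0" --pt "0 0 0 0" --grip 0.032

```text
time: 5.53
eef_pos: [0.5827, -0.1329, 0.1302]
tcp_rot: [0.422, 0.907, 0.003, -0.004]
contact_force: [0.8, -0.4, 0.5]
opening: 0.38
```

jog_arm --pt "0 0 0 0" --pt "0 0 0 0" --pt "0 0 0 0" --pt "0 0 0 0" --pt "0 0 0 0" --pt "0 0 0 0" --pt "0 0 0 0" --pt "0 0 0 0" --grip 0.0

```text
time: 6.2
eef_pos: [0.5818, -0.1336, 0.1303]
tcp_rot: [0.423, 0.906, 0.002, -0.005]
contact_force: [-2.1, -1.3, 0.7]
opening: 0.234
```

```bash
python3 plan.py
```

```text
t 6.20 pos [ 0.5818 -0.1336  0.1303] phi 2.2683 tilt 0.0107 open 19.95mm F [-2.1 -1.3  0.7] T [-0.09  0.14  0.03] q [-0.4   0.24  1.85  0.01  1.06 -1.1 ]
```

jog_arm --pt "0 0 0 0.06" --pt "0.0002 0 0 0.1" --pt "0.0002 0 0 0.1" --pt "0.0002 0 0 0.1" --pt "0.0002 0 0 0.1" --pt "0.0002 0 0 0.1" --pt "0.0002 0 0 0.1" --pt "0.0002 0 0 0.1" --grip_force 40

```text
time: 6.87
eef_pos: [0.5807, -0.1326, 0.1303]
tcp_rot: [0.741, 0.672, -0.0, -0.005]
contact_force: [-2.5, -0.4, 0.9]
opening: 0.227
```

```bash
python3 plan.py
```

```text
t 6.87 pos [ 0.5807 -0.1326  0.1303] phi 1.4726 tilt 0.0107 open 19.40mm F [-2.5 -0.4  0.9] T [-0.12 -0.07  0.09] q [-0.4   0.23  1.86  0.    1.06 -0.3 ]
```

jog_arm --pt "0 0 0 0.1" --pt "0 0 0 0.1" --pt "0 0 0 0.06" --pt "0 0 0 0" --pt "0 0 0 0" --pt "0 0 0 0" --pt "0 0 0 0" --pt "0 0 0 0" --grip_force 40

```text
time: 7.53
eef_pos: [0.5805, -0.132, 0.1304]
tcp_rot: [0.825, 0.564, 0.0, -0.005]
contact_force: [-2.4, 1.2, 0.6]
opening: 0.226
```

```bash
python3 plan.py
```

```text
t 7.53 pos [ 0.5805 -0.132   0.1304] phi 1.1996 tilt 0.0096 open 19.32mm F [-2.4  1.2  0.6] T [-0.21 -0.12 -0.09] q [-0.4   0.23  1.86  0.01  1.06 -0.03]
```

jog_arm --pt "0 0 0 0" --pt "0 0 0 0" --pt "0 0 0 0" --pt "0 0 -0.01 0" --pt "0 0 -0.02 0" --pt "0 0 -0.025 0" --pt "0 0 -0.025 0" --pt "0 0 0 0" --grip 0.045

```text
time: 8.2
eef_pos: [0.5809, -0.1316, 0.2135]
tcp_rot: [0.825, 0.565, 0.0, -0.007]
contact_force: [1.4, -0.4, 1.5]
opening: 0.524
```

```bash
python3 plan.py .579 .162 .20 2.88 14; python3 - <<'E'
from plant import vision
from h import *
for n in("scene","top"):
    im=vision.read_camera(n)[...,::-1].copy();cv2.imwrite(f"pics/{n}2.png",im)
a=zoom(cv2.imread("pics/scene2.png"),185,260,150,250,6);b=zoom(cv2.imread("pics/top2.png"),270,328,165,231,6)
cv2.imwrite("pics/z2.png",np.hstack([a[:396],b[:396]]))
E
```

```text
t 8.20 pos [ 0.5809 -0.1316  0.2135] phi 1.2014 tilt 0.0146 open 44.74mm F [ 1.4 -0.4  1.5] T [-0.07 -0.    0.02] q [-0.4   0.14  1.8   0.01  1.21 -0.03]
[[0.0195, -0.0077, 0.001, np.float64(-0.1199)], [0.0203, -0.0053, 0.001, np.float64(-0.1199)], [0.0208, -0.0028, 0.001, np.float64(-0.1199)], [0.021, -0.0003, 0.001, np.float64(-0.1199)], [0.0209, 0.0022, 0.0009, np.float64(-0.1199)], [0.0204, 0.0046, 0.001, np.float64(-0.1199)], [0.0197, 0.007, 0.0009, np.float64(-0.1199)], [0.0188, 0.0094, 0.001, np.float64(-0.1199)]]
[[0.0175, 0.0115, 0.0009, np.float64(-0.1199)], [0.016, 0.0136, 0.001, np.float64(-0.1199)], [0.0143, 0.0154, 0.0009, np.float64(-0.1199)], [0.0123, 0.0169, 0.001, np.float64(-0.1199)], [0.0102, 0.0183, 0.0009, np.float64(-0.1199)], [0.0079, 0.0194, 0.001, np.float64(-0.1199)]]
```

View pics/z2.png

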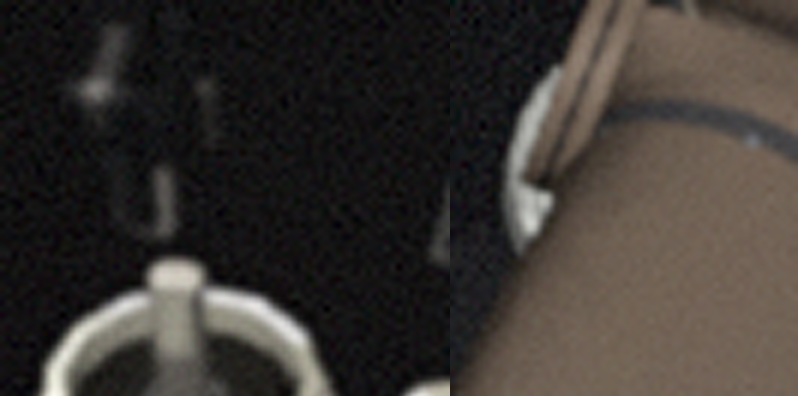

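jog_arm --pt "0.02 -0.008 0.001 -0.12" --pt "0.02 -0.005 0.001 -0.12" --pt "0.021 -0.003 0.001 -0.12" --pt "0.021 0 0.001 -0.12" --pt "0.021 0.002 0.001 -0.12" --pt "0.02 0.005 0.001 -0.12" --pt "0.02 0.007 0.001 -0.12" --pt "0.019 0.009 0.001 -0.12" --grip 0.075

```text
time: 8.97
eef_pos: [0.569, 0.0414, 0.1912]
tcp_rot: [0.456, 0.89, 0.001, -0.019]
contact_force: [0.9, 0.6, -0.8]
opening: 0.879
```

```bash
python3 plan.py .579 .162 .15 2.88 8
```

```text
t 8.97 pos [0.569  0.0414 0.1912] phi 2.1945 tilt 0.0376 open 75.09mm F [ 0.9  0.6 -0.8] T [-0.04 -0.03 -0.01] q [-0.11  0.12  1.87  0.02  1.19 -0.74]
[[0.0115, 0.0098, 0.0051, np.float64(-0.0857)], [0.0106, 0.0108, 0.0052, np.float64(-0.0857)], [0.0097, 0.0116, 0.0051, np.float64(-0.0857)], [0.0086, 0.0124, 0.0052, np.float64(-0.0857)], [0.0075, 0.0131, 0.0051, np.float64(-0.0857)], [0.0064, 0.0137, 0.0052, np.float64(-0.0857)], [0.0052, 0.0142, 0.0051, np.float64(-0.0857)], [0.004, 0.0147, 0.0052, np.float64(-0.0857)]]
```

jog_arm --pt "0.013 0.011 0 -0.09" --pt "0.012 0.012 0 -0.09" --pt "0.011 0.013 0 -0.09" --pt "0.01 0.014 0 -0.09" --pt "0.008 0.015 0 -0.09" --pt "0.007 0.015 0 -0.09" --pt "0.005 0.014 0 -0.08" --pt "0 0 0 0"

```text
time: 9.63
eef_pos: [0.5657, 0.1677, 0.1775]
tcp_rot: [0.143, 0.989, 0.005, -0.031]
contact_force: [0.2, 0.5, 1.3]
opening: 0.875
```

```bash
python3 plan.py .579 .162 .15 2.88 4; python3 -c "
from plan import *
s,phi,M=st();print(M.round(4))"
```

```text
t 9.63 pos [0.5657 0.1677 0.1775] phi 2.8547 tilt 0.0629 open 74.70mm F [0.2 0.5 1.3] T [-0.03 -0.08 -0.04] q [ 0.11  0.19  1.82  0.03  1.19 -1.19]
[[-0.0036, -0.0004, 0.0069, np.float64(-0.0063)], [-0.0036, -0.0004, 0.0069, np.float64(-0.0063)], [-0.0036, -0.0005, 0.0069, np.float64(-0.0063)], [-0.0036, -0.0005, 0.0068, np.float64(-0.0063)]]
[[-0.9572  0.283  -0.0599]
 [ 0.2824  0.9591  0.0193]
 [ 0.0629  0.0016 -0.998 ]]
```

jog_arm --pt "-0.003 0 0 -0.006" --pt "-0.003 0 0 -0.006" --pt "-0.003 0 0 -0.006" --pt "-0.003 0 0 -0.006" --pt "-0.002 0 0 0" --pt "0 0 0 0" --pt "0 0 0 0" --pt "0 0 0 0"

```text
time: 10.3
eef_pos: [0.5791, 0.1591, 0.1723]
tcp_rot: [0.135, 0.99, 0.004, -0.034]
contact_force: [-0.5, 0.8, 1.2]
opening: 0.878
```

```bash
python3 plan.py .579 .162 .15 2.88 4; python3 -c "
from plan import *
s,phi,M=st();print(M.round(4))"
```

```text
t 10.30 pos [0.5791 0.1591 0.1723] phi 2.8706 tilt 0.0690 open 75.00mm F [-0.5  0.8  1.2] T [-0.02 -0.07 -0.01] q [ 0.09  0.22  1.79  0.02  1.2  -1.22]
[[0.0002, 0.0007, 0.0056, np.float64(-0.0024)], [0.0002, 0.0007, 0.0056, np.float64(-0.0024)], [0.0002, 0.0007, 0.0056, np.float64(-0.0024)], [0.0002, 0.0006, 0.0055, np.float64(-0.0024)]]
[[-0.9612  0.2676 -0.0668]
 [ 0.2671  0.9635  0.0172]
 [ 0.069  -0.0013 -0.9976]]
```

jog_arm --pt "-0.001 0.0004 0.014 0" --pt "-0.001 0.0004 0.014 0" --pt "-0.001 0.0004 0.014 0" --pt "-0.001 0.0004 0.014 0" --pt "-0.001 0.0004 0.014 0" --pt "-0.001 0.0004 0.014 0" --pt "0 0 0 0" --pt "0 0 0 0"

```text
time: 10.97
eef_pos: [0.579, 0.1613, 0.0805]
tcp_rot: [0.135, 0.99, 0.004, -0.034]
contact_force: [-0.8, 0.7, -0.6]
opening: 0.88
```

```bash
python3 plan.py .579 .162 .05 2.88 4; python3 -c "
from plan import *
s,phi,M=st();print(M.round(4))"
```

```text
t 10.97 pos [0.579  0.1613 0.0805] phi 2.8697 tilt 0.0683 open 75.11mm F [-0.8  0.7 -0.6] T [ 0.03 -0.04 -0.01] q [ 0.09  0.34  1.84  0.03  1.04 -1.22]
[[0.0001, 0.0002, 0.0076, np.float64(-0.0026)], [0.0, 0.0002, 0.0076, np.float64(-0.0026)], [0.0, 0.0002, 0.0077, np.float64(-0.0026)], [0.0001, 0.0001, 0.0076, np.float64(-0.0026)]]
[[-0.961   0.2685 -0.0661]
 [ 0.2679  0.9633  0.0173]
 [ 0.0683 -0.001  -0.9977]]
```

jog_arm --pt "0.012 0 0 0" --pt "0.012 0 0 0" --pt "0.012 0 0 0" --pt "0.012 0 0 0" --pt "0.012 0 0 0" --pt "0 0 0 0" --pt "0 0 0 0" --pt "0 0 0 0"

```text
time: 11.63
eef_pos: [0.5196, 0.1787, 0.0887]
tcp_rot: [0.135, 0.99, 0.005, -0.03]
contact_force: [-0.8, -0.2, 0.7]
opening: 0.876
```

```bash
python3 plan.py .579 .162 .05 2.88 4
```

```text
t 11.63 pos [0.5196 0.1787 0.0887] phi 2.8704 tilt 0.0614 open 74.84mm F [-0.8 -0.2  0.7] T [ 0.02 -0.04 -0.01] q [ 0.14  0.22  1.97  0.03  1.01 -1.18]
[[-0.0154, -0.0, 0.0097, np.float64(-0.0024)], [-0.0154, -0.0001, 0.0097, np.float64(-0.0024)], [-0.0155, -0.0001, 0.0096, np.float64(-0.0024)], [-0.0154, -0.0002, 0.0097, np.float64(-0.0024)]]
```

jog_arm --pt "-0.031 0 0.001 0" --pt "-0.031 0 0.001 0" --pt "0 0 0 0" --pt "0 0 0 0" --pt "0 0 0 0" --pt "0 0 0 0" --pt "0 0 0 0" --pt "0 0 0 0"

```text
time: 12.3
eef_pos: [0.5813, 0.1615, 0.0832]
tcp_rot: [0.135, 0.99, 0.005, -0.03]
contact_force: [0.8, 0.2, -0.7]
opening: 0.881
```

```bash
python3 plan.py .579 .162 .05 2.88 4
```

```text
t 12.30 pos [0.5813 0.1615 0.0832] phi 2.8708 tilt 0.0604 open 75.27mm F [ 0.8  0.2 -0.7] T [ 0.06 -0.04  0.01] q [ 0.09  0.33  1.83  0.03  1.03 -1.22]
[[0.0006, -0.0, 0.0083, np.float64(-0.0023)], [0.0006, -0.0001, 0.0083, np.float64(-0.0023)], [0.0006, -0.0, 0.0083, np.float64(-0.0023)], [0.0005, -0.0001, 0.0083, np.float64(-0.0023)]]
```

jog_arm --pt "0 0 0.008 0" --pt "0 0 0.008 0" --pt "0 0 0.008 0" --pt "0 0 0.007 0" --pt "0 0 0.005 0" --pt "0 0 0 0" --pt "0 0 0 0" --pt "0 0 0 0"

```text
time: 12.97
eef_pos: [0.5759, 0.1631, 0.0418]
tcp_rot: [0.134, 0.99, 0.005, -0.032]
contact_force: [-0.1, 0.2, 0.5]
opening: 0.878
```

```bash
python3 plan.py .579 .162 .045 2.88 4; python3 - <<'E'
from plant import vision
from h import *
for n in("scene",):
    im=vision.read_camera(n)[...,::-1].copy();cv2.imwrite(f"pics/{n}3.png",im)
a=zoom(cv2.imread("pics/scene3.png"),280,350,170,240,8)
cv2.imwrite("pics/z3.png",a)
E
```

```text
t 12.97 pos [0.5759 0.1631 0.0418] phi 2.8723 tilt 0.0642 open 75.01mm F [-0.1  0.2  0.5] T [-0.01 -0.03  0.  ] q [ 0.1   0.39  1.85  0.03  0.96 -1.22]
[[-0.0008, -0.0, -0.0008, np.float64(-0.0019)], [-0.0008, -0.0001, -0.0008, np.float64(-0.0019)], [-0.0008, -0.0001, -0.0008, np.float64(-0.0019)], [-0.0009, -0.0, -0.0008, np.float64(-0.0019)]]
```

View pics/z3.png

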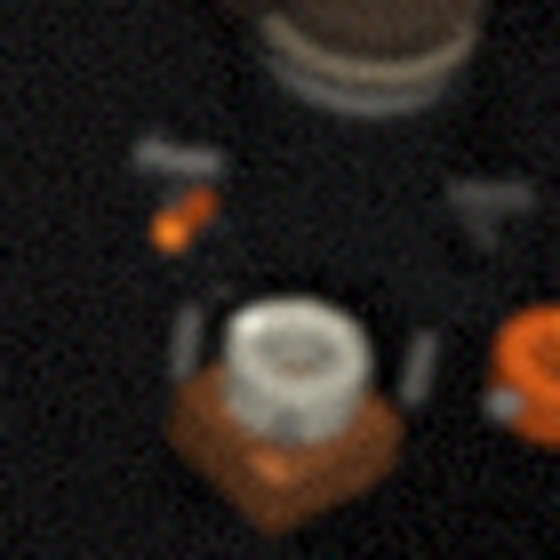

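```bash
python3 - <<'E'
from h import *
a=zoom(cv2.imread("pics/scene3.png"),300,335,200,232,20);cv2.imwrite("pics/z3b.png",a)
c=np.array([.579,.162])
for zx,zy in((288,425),(286,425),(292,425)):
    p=plane("scene",((zx+.5)/8-.5+280,(zy+.5)/8-.5+170),.042);d=p[:2]-c;print(p,np.hypot(*d),np.degrees(np.arctan2(d[1],d[0])))
for d in(-5,-10,-15,-20,-25):
    r=np.radians(d);q=proj("scene",[[c[0]+.0345*np.cos(r),c[1]+.0345*np.sin(r),.042]])[0];print(d,(q-[280,170]+.5)*8-.5)
q=proj("scene",[[.579,.162,.054]])[0];print((q-[280,170]+.5)*8-.5)
E
```

```text
[0.60487191 0.15338795 0.042     ] 0.02726762126559233 -18.411190112774786
[0.60479709 0.15266717 0.042     ] 0.02743340520653848 -19.88903758333538
[0.60502156 0.1548296  0.042     ] 0.02699140737997717 -15.405874475039875
-5 [308.89430558 441.06402285]
-10 [300.51670764 440.89574783]
-15 [292.09011445 440.1903134 ]
-20 [283.683161   438.95371135]
-25 [275.3642145  437.19652818]
[298.43853454 348.97473218]
```

View pics/z3b.png

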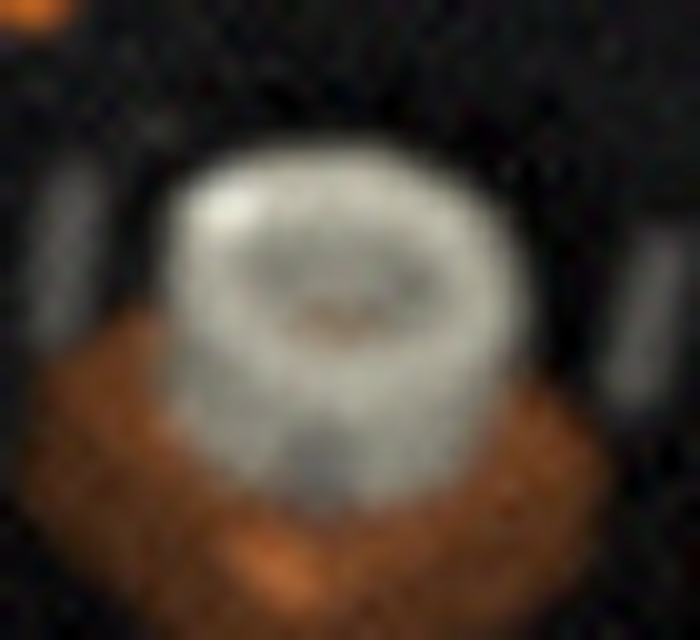

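jog_arm --pt "-0.0015 0 -0.002 -0.01" --pt "-0.0015 0 -0.002 -0.01" --pt "0 0 0 -0.01" --pt "0 0 0 0" --pt "0 0 0 0" --pt "0 0 0 0" --pt "0 0 0 0" --pt "0 0 0 0"

```text
time: 13.68
eef_pos: [0.5815, 0.1621, 0.0487]
tcp_rot: [0.118, 0.993, 0.006, -0.029]
contact_force: [-0.3, 0.5, 0.0]
opening: 0.876
```

```bash
python3 plan.py .579 .162 .045 2.88 4
```

```text
t 13.68 pos [0.5815 0.1621 0.0487] phi 2.9055 tilt 0.0594 open 74.79mm F [-0.3  0.5  0. ] T [ 0.01 -0.06  0.02] q [ 0.09  0.38  1.84  0.03  0.97 -1.26]
[[0.0006, -0.0002, 0.0009, np.float64(0.0064)], [0.0006, -0.0002, 0.0009, np.float64(0.0064)], [0.0006, -0.0002, 0.0009, np.float64(0.0064)], [0.0006, -0.0001, 0.001, np.float64(0.0064)]]
```

jog_arm --pt "0.001 0 0.002 0.03" --pt "0.001 0 0.001 0.03" --pt "0 0 0 0" --pt "0 0 0 0" --pt "0 0 0 0" --pt "0 0 0 0" --pt "0 0 0 0" --pt "0 0 0 0"

```text
time: 14.35
eef_pos: [0.5793, 0.1627, 0.0457]
tcp_rot: [0.148, 0.989, 0.005, -0.029]
contact_force: [-0.9, -0.3, 0.2]
opening: 0.878
```

```bash
python3 plan.py .579 .162 .045 2.84 4
```

```text
t 14.35 pos [0.5793 0.1627 0.0457] phi 2.8454 tilt 0.0594 open 74.99mm F [-0.9 -0.3  0.2] T [-0.02 -0.05 -0.02] q [ 0.1   0.38  1.85  0.03  0.97 -1.2 ]
[[0.0, -0.0002, 0.0002, np.float64(0.0013)], [0.0, -0.0002, 0.0002, np.float64(0.0013)], [0.0, -0.0002, 0.0002, np.float64(0.0013)], [0.0001, -0.0002, 0.0001, np.float64(0.0013)]]
```

Good. Close on the collar.

jog_arm --pt "0 0 0 0" --pt "0 0 0 0" --pt "0 0 0 0" --pt "0 0 0 0" --pt "0 0 0 0" --pt "0 0 0 0" --pt "0 0 0 0" --pt "0 0 0 0" --grip 0.02 --grip_force 40

```text
time: 15.02
eef_pos: [0.5799, 0.1626, 0.0464]
tcp_rot: [0.147, 0.989, 0.005, -0.029]
contact_force: [-0.4, 0.1, 0.8]
opening: 0.575
```

```bash
python3 plan.py .579 .162 .20 2.84 8; python3 -c "
from plan import *
s,phi,M=st();print(M.round(4))"
```

```text
t 15.02 pos [0.5799 0.1626 0.0464] phi 2.8458 tilt 0.0583 open 49.12mm F [-0.4  0.1  0.8] T [-0.04 -0.02 -0.01] q [ 0.1   0.38  1.85  0.03  0.97 -1.2 ]
[[0.0001, -0.0001, -0.0192, np.float64(0.0007)], [0.0001, -0.0001, -0.0192, np.float64(0.0007)], [0.0001, -0.0001, -0.0192, np.float64(0.0007)], [0.0001, -0.0001, -0.0192, np.float64(0.0007)], [0.0001, -0.0001, -0.0192, np.float64(0.0007)], [0.0, -0.0001, -0.0192, np.float64(0.0007)], [0.0001, -0.0001, -0.0192, np.float64(0.0007)], [0.0, -0.0002, -0.0192, np.float64(0.0007)]]
[[-0.9549  0.2916 -0.0554]
 [ 0.291   0.9565  0.0182]
 [ 0.0583  0.0012 -0.9983]]
```

jog_arm --pt "0 0 -0.01 0" --pt "0 0 -0.02 0" --pt "0 0 -0.025 0" --pt "0 0 -0.03 0" --pt "0 0 -0.03 0" --pt "0 0 -0.025 0" --pt "0 0 -0.02 0" --pt "0 0 0 0"

```text
time: 15.68
eef_pos: [0.5849, 0.1592, 0.2098]
tcp_rot: [0.147, 0.988, 0.003, -0.035]
contact_force: [0.6, -0.1, -0.8]
opening: 0.574
```

```bash
python3 plan.py .583 -.1317 .22 2.77 8; python3 -c "
from plan import *
s,phi,M=st();print(M.round(4))"; python3 - <<'E'
from plant import vision
from h import *
n="scene"
im=vision.read_camera(n)[...,::-1].copy();cv2.imwrite(f"pics/{n}4.png",im)
a=zoom(im,270,360,110,190,8)
cv2.imwrite("pics/z4.png",a)
E
```

```text
t 15.68 pos [0.5849 0.1592 0.2098] phi 2.8457 tilt 0.0708 open 49.04mm F [ 0.6 -0.1 -0.8] T [-0.02 -0.14  0.04] q [ 0.09  0.2   1.75  0.02  1.27 -1.19]
[[-0.0104, -0.0348, -0.0013, np.float64(0.0095)], [-0.0107, -0.0348, -0.0013, np.float64(0.0095)], [-0.011, -0.0346, -0.0013, np.float64(0.0095)], [-0.0114, -0.0345, -0.0013, np.float64(0.0095)], [-0.0117, -0.0345, -0.0012, np.float64(0.0095)], [-0.012, -0.0343, -0.0013, np.float64(0.0095)], [-0.0123, -0.0342, -0.0012, np.float64(0.0095)], [-0.0127, -0.0341, -0.0013, np.float64(0.0095)]]
[[-0.9541  0.2914 -0.0688]
 [ 0.2909  0.9566  0.0168]
 [ 0.0707 -0.004  -0.9975]]
```

View pics/z4.png

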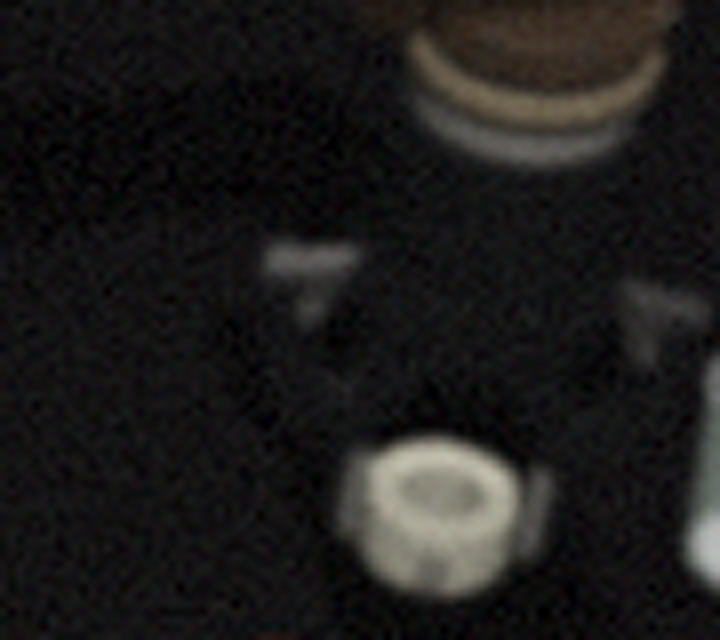

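jog_arm --pt "-0.005 -0.016 -0.004 0.01" --pt "-0.01 -0.033 -0.004 0.01" --pt "-0.01 -0.033 -0.004 0.01" --pt "-0.01 -0.033 -0.004 0.01" --pt "-0.011 -0.033 -0.004 0.01" --pt "-0.011 -0.033 -0.004 0.01" --pt "-0.011 -0.033 -0.004 0.01" --pt "-0.008 -0.025 -0.002 0.01"

```text
time: 16.4
eef_pos: [0.5707, -0.0941, 0.2158]
tcp_rot: [0.182, 0.982, 0.002, -0.05]
contact_force: [0.7, 0.5, -2.1]
opening: 0.576
```

```bash
python3 plan.py .583 -.1317 .20 2.77 6; python3 -c "
from plan import *
s,phi,M=st();print(M.round(4))"
```

```text
t 16.40 pos [ 0.5707 -0.0941  0.2158] phi 2.7737 tilt 0.1008 open 49.15mm F [ 0.7  0.5 -2.1] T [ 0.   -0.12 -0.  ] q [-0.33  0.15  1.79 -0.01  1.3  -1.53]
[[-0.0042, -0.0051, 0.0026, np.float64(0.0006)], [-0.0042, -0.0051, 0.0026, np.float64(0.0006)], [-0.0041, -0.0051, 0.0026, np.float64(0.0006)], [-0.0042, -0.0051, 0.0027, np.float64(0.0006)], [-0.0042, -0.0051, 0.0026, np.float64(0.0006)], [-0.0041, -0.0051, 0.0027, np.float64(0.0006)]]
[[-0.9284  0.3583 -0.0983]
 [ 0.3579  0.9335  0.0225]
 [ 0.0998 -0.0143 -0.9949]]
```

jog_arm --pt "0.015 0 0 0" --pt "0.015 0 0 0" --pt "0.015 0 0 0" --pt "0.015 0 0 0" --pt "0.015 0 0 0" --pt "0 0 0 0" --pt "-0.039 0 0 0" --pt "-0.039 0 0 0"

```text
time: 17.07
eef_pos: [0.5558, -0.0972, 0.1927]
tcp_rot: [0.187, 0.98, 0.004, -0.069]
contact_force: [0.1, -0.5, -0.6]
opening: 0.572
```

```bash
python3 plan.py .583 -.1317 .20 2.77 6; python3 -c "
from plan import *
s,phi,M=st();print(M.round(4))"
```

```text
t 17.07 pos [ 0.5558 -0.0972  0.1927] phi 2.7626 tilt 0.1374 open 48.81mm F [ 0.1 -0.5 -0.6] T [-0.07 -0.13  0.02] q [-0.35  0.16  1.82 -0.01  1.3  -1.54]
[[-0.0063, -0.0037, -0.0012, np.float64(-0.0012)], [-0.0063, -0.0037, -0.0012, np.float64(-0.0012)], [-0.0064, -0.0037, -0.0012, np.float64(-0.0012)], [-0.0063, -0.0037, -0.0012, np.float64(-0.0012)], [-0.0063, -0.0036, -0.0013, np.float64(-0.0012)], [-0.0064, -0.0037, -0.0012, np.float64(-0.0012)]]
[[-0.9204  0.3677 -0.1331]
 [ 0.3665  0.9298  0.0343]
 [ 0.1363 -0.0172 -0.9905]]
```

jog_arm --pt "0 0 0 0" --pt "0 0 0 0" --pt "0 0 0 0" --pt "0 0 -0.003 0" --pt "0 0 -0.003 0" --pt "0 0 -0.003 0" --pt "0 0 0 0" --pt "0 0 0 0"

```text
time: 17.73
eef_pos: [0.5574, -0.0982, 0.1923]
tcp_rot: [0.188, 0.979, 0.005, -0.074]
contact_force: [-0.3, 0.2, -1.3]
opening: 0.576
```

```bash
python3 plan.py .583 -.1317 .20 2.77 6; python3 -c "
from plan import *
s,phi,M=st();print(M.round(4))"
```

```text
t 17.73 pos [ 0.5574 -0.0982  0.1923] phi 2.7619 tilt 0.1488 open 49.15mm F [-0.3  0.2 -1.3] T [-0.06 -0.1  -0.01] q [-0.35  0.17  1.81 -0.01  1.31 -1.54]
[[-0.006, -0.0036, -0.0013, np.float64(-0.0013)], [-0.006, -0.0036, -0.0013, np.float64(-0.0013)], [-0.006, -0.0036, -0.0013, np.float64(-0.0013)], [-0.006, -0.0037, -0.0013, np.float64(-0.0013)], [-0.0061, -0.0036, -0.0013, np.float64(-0.0013)], [-0.006, -0.0037, -0.0012, np.float64(-0.0013)]]
[[-0.9186  0.3681 -0.1438]
 [ 0.3665  0.9296  0.0384]
 [ 0.1478 -0.0175 -0.9889]]
```

jog_arm --pt "-0.007 -0.007 -0.002 0" --pt "-0.007 -0.007 -0.002 0" --pt "-0.006 -0.007 -0.002 0" --pt "0 0 0 0" --pt "0 0 0.003 0" --pt "0 0 0.003 0" --pt "0 0 0.003 0" --pt "0 0 0.002 0"

```text
time: 18.4
eef_pos: [0.5693, -0.129, 0.1867]
tcp_rot: [0.188, 0.979, 0.005, -0.072]
contact_force: [-1.0, 0.1, -1.8]
opening: 0.575
```

```bash
cat > m.py <<'E'
from plan import *
show();s,phi,M=st();print(M.round(4))
p=s["eef_pos"]
for n,v in(("mid",(.0006,0,.0044)),("botc",(.0006,0,.0164)),("far",(-.0184,0,.0164))): print(n,(p+M@np.array(v)).round(4))
E
python3 m.py
```

```text
t 18.40 pos [ 0.5693 -0.129   0.1867] phi 2.7607 tilt 0.1437 open 49.12mm F [-1.   0.1 -1.8] T [-0.01 -0.09  0.01] q [-0.39  0.21  1.77 -0.02  1.3  -1.57]
[[-0.9188  0.3693 -0.139 ]
 [ 0.3679  0.9291  0.0364]
 [ 0.1426 -0.0177 -0.9896]]
mid [ 0.5681 -0.1287  0.1825]
botc [ 0.5664 -0.1282  0.1706]
far [ 0.5839 -0.1352  0.1679]
```

jog_arm --pt "0.002 0.003 0.002 0" --pt "0 0 0.004 0" --pt "0 0 0.004 0" --pt "0 0 0.004 0" --pt "0 0 0.004 0" --pt "0 0 0.005 0" --pt "0 0 0.005 0" --pt "0 0 0.005 0"

```text
time: 19.07
eef_pos: [0.5648, -0.1232, 0.1703]
tcp_rot: [0.187, 0.98, 0.004, -0.073]
contact_force: [-6.1, 1.9, 14.2]
opening: 0.572
```

```bash
python3 m.py
```

```text
t 19.07 pos [ 0.5648 -0.1232  0.1703] phi 2.7635 tilt 0.1451 open 48.84mm F [-6.1  1.9 14.2] T [0.38 1.15 0.  ] q [-0.38  0.22  1.8  -0.02  1.27 -1.57]
[[-0.9197  0.3664 -0.141 ]
 [ 0.3653  0.9303  0.0344]
 [ 0.1437 -0.0199 -0.9894]]
mid [ 0.5637 -0.1229  0.1661]
botc [ 0.562  -0.1225  0.1542]
far [ 0.5794 -0.1294  0.1515]
```

```bash
python3 - <<'E'
from plant import vision
from h import *
n="scene"
im=vision.read_camera(n)[...,::-1].copy();cv2.imwrite(f"pics/{n}5.png",im)
a=zoom(im,185,245,165,225,10)
cv2.imwrite("pics/z5.png",a)
E
```

```text
(no output)
```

View pics/z5.png

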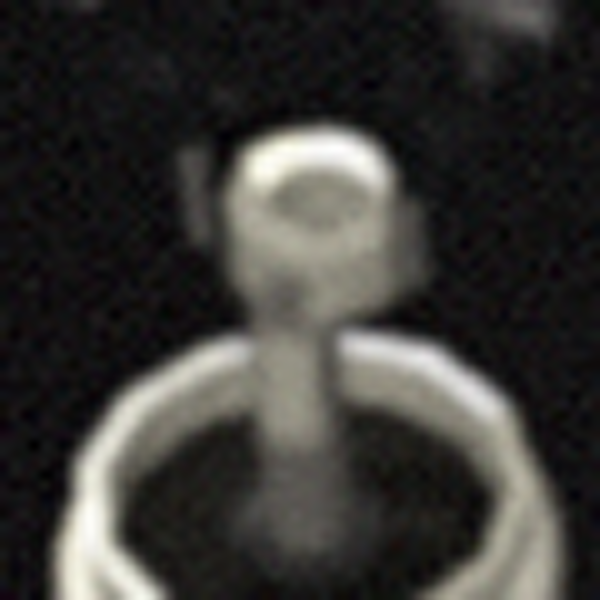

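jog_arm --pt "0 0 -0.004 0" --pt "0 0 -0.004 0" --pt "0 0 -0.005 0" --pt "-0.006 0 -0.001 0" --pt "-0.006 0 -0.001 0" --pt "-0.006 -0.001 -0.001 0" --pt "0 0 0 0" --pt "0 0 0 0"

```text
time: 19.78
eef_pos: [0.5856, -0.1319, 0.1841]
tcp_rot: [0.186, 0.98, 0.004, -0.072]
contact_force: [-1.1, -0.1, -1.6]
opening: 0.575
```

```bash
python3 m.py;  python3 - <<'E'
from plant import vision
from h import *
n="scene"
im=vision.read_camera(n)[...,::-1].copy();cv2.imwrite(f"pics/{n}6.png",im)
a=zoom(im,185,245,165,225,10)
cv2.imwrite("pics/z6.png",a)
E
```

```text
t 19.78 pos [ 0.5856 -0.1319  0.1841] phi 2.7642 tilt 0.1435 open 49.09mm F [-1.1 -0.1 -1.6] T [ 0.02 -0.11 -0.05] q [-0.38  0.25  1.73 -0.02  1.3  -1.57]
[[-0.9202  0.3658 -0.1395]
 [ 0.3648  0.9305  0.0337]
 [ 0.1421 -0.0199 -0.9896]]
mid [ 0.5844 -0.1315  0.1798]
botc [ 0.5827 -0.1311  0.1679]
far [ 0.6002 -0.1381  0.1652]
```

View pics/z6.png

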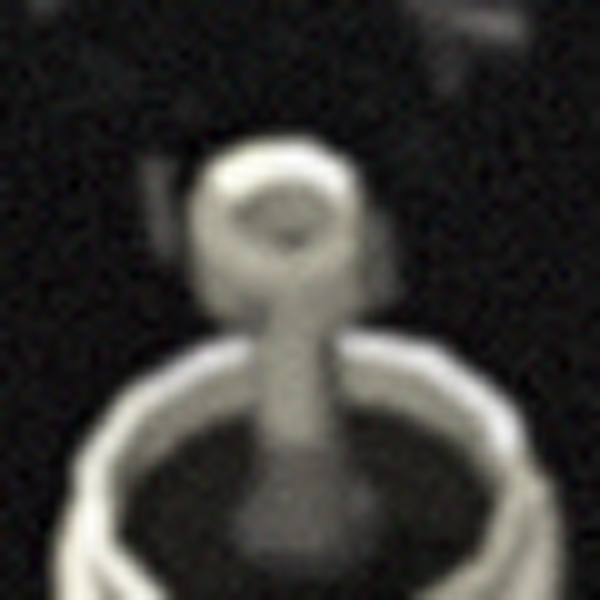

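```bash
python3 - <<'E'
from h import *
im=cv2.imread("pics/scene6.png");b=(185,245,165,225);k=10
z=zoom(im,*b,k)
d=lambda X,c:draw(z,"scene",X,b[0],b[2],k,c)
c=(.5844,-.1315)
d(circ((*c,.1918),.025),(0,0,255));d(circ((*c,.1918),.0135),(0,0,255));d(circ((*c,.1678),.025),(255,0,0))
d(circ((.583,-.1317,.155),.012),(0,255,0))
d(np.array([[.583,-.1317,.155],[.583,-.1317,.07]]),(0,255,0))
a=-.375
d(np.array([[c[0]+r*np.cos(a),c[1]+r*np.sin(a),.1798] for r in(.025,.0345)]),(0,255,255))
cv2.imwrite("pics/z6o.png",z)
E
```

```text
(no output)
```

View pics/z6o.png

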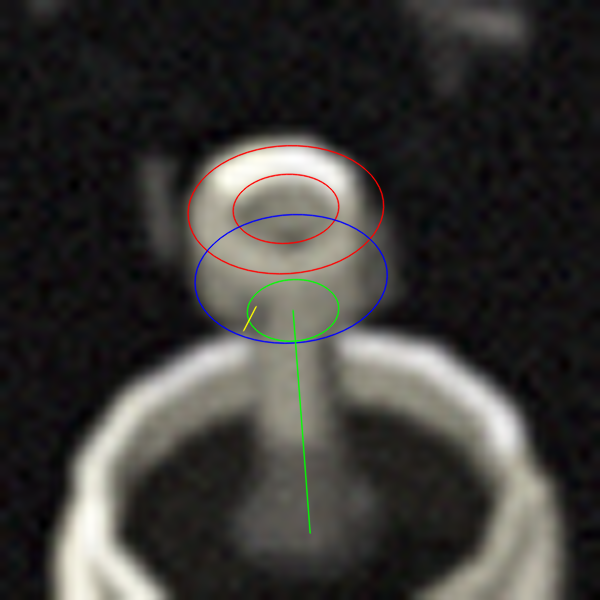

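jog_arm --pt "0.001 -0.0005 0 0" --pt "-0.0005 0 0.004 0" --pt "-0.0005 0 0.004 0" --pt "-0.0005 0 0.004 0" --pt "-0.0005 0 0.004 0" --pt "-0.0003 0 0.002 0" --pt "0 0 0 0" --pt "0 0 0 0"

```text
time: 20.5
eef_pos: [0.5828, -0.132, 0.1622]
tcp_rot: [0.186, 0.98, 0.004, -0.073]
contact_force: [0.6, -0.3, -1.7]
opening: 0.571
```

```bash
python3 m.py
```

```text
t 20.50 pos [ 0.5828 -0.132   0.1622] phi 2.7642 tilt 0.1459 open 48.77mm F [ 0.6 -0.3 -1.7] T [-0.08 -0.23  0.03] q [-0.38  0.27  1.75 -0.02  1.26 -1.57]
[[-0.9199  0.3657 -0.1418]
 [ 0.3647  0.9305  0.0343]
 [ 0.1444 -0.0202 -0.9893]]
mid [ 0.5816 -0.1317  0.158 ]
botc [ 0.5799 -0.1312  0.1461]
far [ 0.5974 -0.1382  0.1433]
```

jog_arm --pt "-0.0015 0 0.003 0" --pt "-0.001 0 0.004 0" --pt "-0.0007 0 0.004 0" --pt "-0.0007 0 0.004 0" --pt "-0.0005 0 0.003 0" --pt "-0.0003 0 0.002 0" --pt "0 0 0 0" --pt "0 0 0 0"

```text
time: 21.17
eef_pos: [0.584, -0.1328, 0.1392]
tcp_rot: [0.186, 0.98, 0.004, -0.074]
contact_force: [-0.8, 0.9, -2.0]
opening: 0.573
```

```bash
python3 m.py
```

```text
t 21.17 pos [ 0.584  -0.1328  0.1392] phi 2.7642 tilt 0.1475 open 48.96mm F [-0.8  0.9 -2. ] T [-0.03 -0.09 -0.04] q [-0.38  0.3   1.76 -0.02  1.23 -1.57]
[[-0.9196  0.3657 -0.1433]
 [ 0.3646  0.9305  0.0351]
 [ 0.1462 -0.0199 -0.9891]]
mid [ 0.5828 -0.1325  0.1349]
botc [ 0.5811 -0.132   0.123 ]
far [ 0.5986 -0.139   0.1203]
```

Inserted with no contact force; collar middle computed at z = 0.135. Check visually.

```bash
python3 - <<'E'
from plant import vision
from h import *
im=vision.read_camera("scene")[...,::-1].copy();cv2.imwrite("pics/scene7.png",im)
t=vision.read_camera("top")[...,::-1].copy();cv2.imwrite("pics/top7.png",t)
b=(190,240,170,225);k=10
z=zoom(im,*b,k);z2=z.copy()
d=lambda X,c:draw(z2,"scene",X,b[0],b[2],k,c)
c=(.583,-.1322)
d(circ((*c,.147),.025),(0,0,255));d(circ((*c,.147),.0135),(0,0,255));d(circ((*c,.123),.025),(255,0,0))
d(circ((.583,-.1317,.155),.010),(0,255,0))
for a in(-.376,-.6,-.15):d(np.array([[c[0]+r*np.cos(a),c[1]+r*np.sin(a),.135] for r in(.025,.0345)]),(0,255,255))
z=np.hstack([z,z2]);cv2.imwrite("pics/z7.png",cv2.resize(z,None,fx=.8,fy=.8))
E
```

```text
(no output)
```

View pics/z7.png

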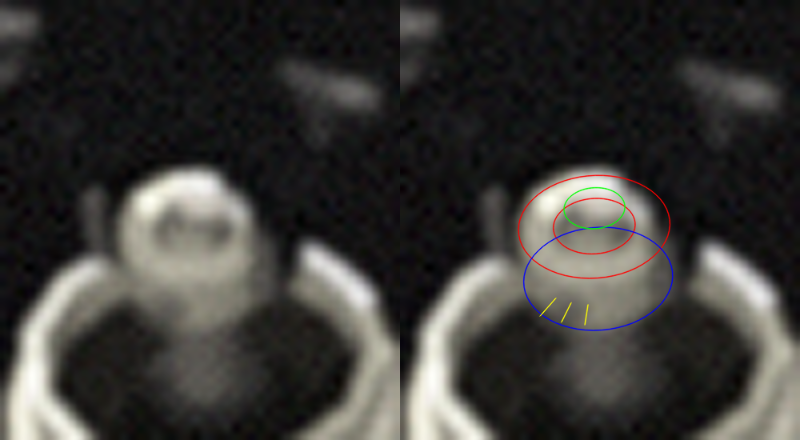

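View pics/top7.png

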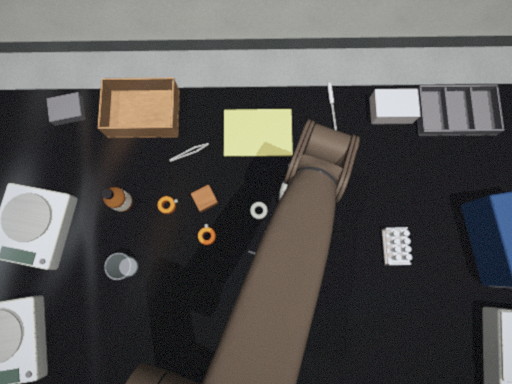

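```bash
python3 - <<'E'
from plant import vision
from h import *
ims=[cv2.imread("pics/scene7.png").astype(np.float32)]+[vision.read_camera("scene")[...,::-1].astype(np.float32) for _ in range(8)]
im=np.mean(ims,0);np.save("pics/avg.npy",im)
b=(195,235,180,220);k=10
z=zoom(im,*b,k);z=np.clip((z-40)*1.9,0,255).astype(np.uint8);z2=z.copy()
d=lambda X,c:draw(z2,"scene",X,b[0],b[2],k,c)
c=(.583,-.1322)
for a in(-.376,-.6,-.15):d(np.array([[c[0]+r*np.cos(a),c[1]+r*np.sin(a),.135] for r in(.025,.0345)]),(0,255,255))
# screw head circle
a=-.376;e=np.array([np.cos(a),np.sin(a),0]);n=np.array([-np.sin(a),np.cos(a),0]);t=np.linspace(0,6.3,30)
d(np.array([*c,.135])+.0345*e+.005*(np.cos(t)[:,None]*n+np.sin(t)[:,None]*np.array([0,0,1])),(0,255,255))
cv2.imwrite("pics/z8.png",np.hstack([z,z2]))
E
```

```text
(no output)
```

View pics/z8.png

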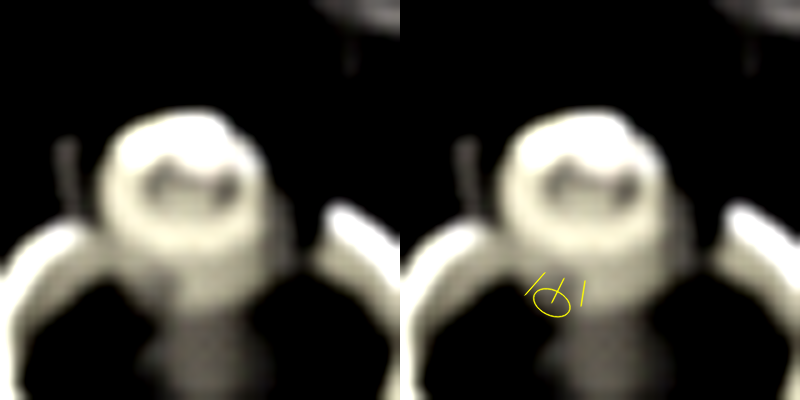

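```bash
python3 - <<'E'
from h import *
im=np.load("pics/avg.npy")
b=(200,230,196,220);k=25
z=zoom(im,*b,k);z=np.clip((z-30)*2.2,0,255).astype(np.uint8)
cv2.imwrite("pics/z9.png",z)
g=im.mean(2)
for r in range(203,217):print(r,g[r,204:226].round().astype(int))
c=(.583,-.1322)
for a in(-.45,-.376,-.3,-.2):print(a,proj("scene",[[c[0]+r*np.cos(a),c[1]+r*np.sin(a),.135] for r in(.025,.0345)]).round(1).tolist())
E
```

```text
203 [112 111 127 146 156 163 168 170 169 167 166 166 165 164 159 151 131  99
  81  72  54  28]
204 [123 118 120 134 142 150 158 166 166 164 162 165 162 154 144 134 116  92
  81  75  53  38]
205 [124 119 120 124 129 134 140 147 148 148 147 147 144 138 129 121 110  91
  82  79  60  53]
206 [118 112 111 121 125 123 120 126 131 136 137 133 133 127 124 118 109  91
  80  74  60  54]
207 [ 97  81  86 102 111 111 108 107 114 127 133 132 128 127 123 118 107  88
  67  58  46  40]
208 [ 59  47  52  76  92  99  96  95 105 122 134 132 130 126 119 110  96  73
  50  38  34  29]
209 [ 32  29  35  53  72  85  88  89 104 122 131 130 125 120 109  94  70  50
  35  31  31  31]
210 [ 27  29  28  39  54  70  75  84  99 114 117 116 110 100  87  68  48  35
  30  30  30  32]
211 [ 26  28  30  32  41  49  61  73  88  99 101  97  91  81  70  53  39  31
  31  33  31  33]
212 [28 29 30 31 31 36 48 67 80 88 88 86 82 78 66 55 40 34 31 32 33 31]
213 [28 27 30 32 30 34 50 67 79 86 86 85 82 78 69 56 47 39 34 30 32 32]
214 [32 29 25 30 34 46 63 73 82 85 87 83 84 76 69 58 52 45 38 31 30 28]
215 [27 30 27 33 40 56 67 75 82 86 86 87 82 79 73 61 54 48 40 31 24 25]
216 [29 28 30 34 43 53 60 69 79 84 87 85 83 78 71 63 56 51 43 34 22 21]
-0.45 [[210.2, 207.2], [208.8, 209.6]]
-0.376 [[210.9, 207.3], [209.7, 209.8]]
-0.3 [[211.6, 207.4], [210.6, 209.9]]
-0.2 [[212.5, 207.5], [211.9, 210.1]]
```

View pics/z9.png

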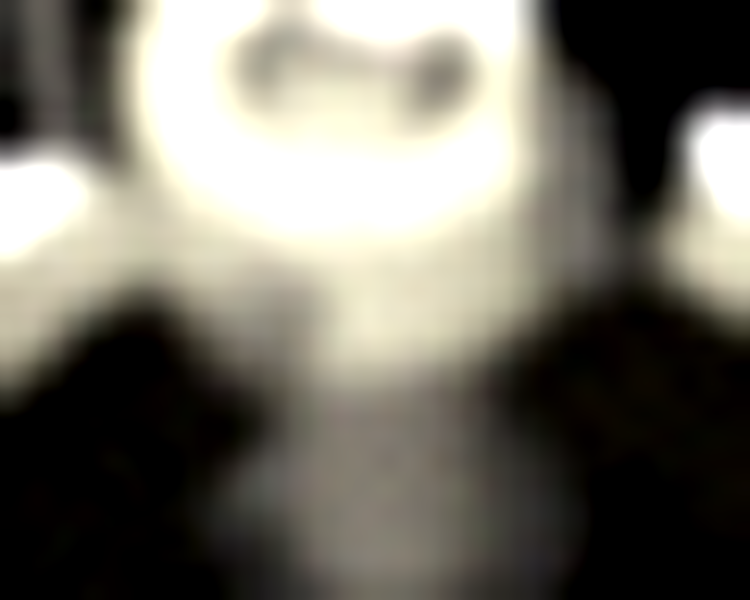

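```bash
python3 - <<'E'
from h import *
from scipy.spatial.transform import Rotation as R
def edges(im,cols,r0,r1):
    # back edge by half level, first rise
    g=cv2.resize(im.mean(2)[r0:r1,cols[0]:cols[1]+1].mean(1).reshape(-1,1).astype(np.float32),(1,(r1-r0)*10),interpolation=cv2.INTER_CUBIC)[:,0]
    return g
def sil(c,zb,pitch,az,cols):
    # collar rotated by pitch about horizontal axis perpendicular to az ; +pitch = az side down
    ax=np.array([-np.sin(az),np.cos(az),0]);Q=R.from_rotvec(ax*pitch).as_matrix()
    t=np.linspace(0,2*np.pi,2000);P=[]
    for h in(-.012,.012): P.append(np.c_[.025*np.cos(t),.025*np.sin(t),0*t+h])
    P=np.vstack(P)@Q.T+[*c,zb+.012]
    p=proj("scene",P);m=(p[:,0]>cols[0]-.5)&(p[:,0]<cols[1]+.5);t2=p[2000:][m[2000:]]
    t2r=np.sort(t2[:,1]);mid=t2r.mean()
    return p[m,1].min(),t2[t2[:,1]>mid,1].mean(),p[m,1].max()
a=cv2.imread("pics/scene0.png").astype(np.float32);b=np.load("pics/avg.npy")
for nm,im,c,zb,cols in(("block",a,(.579,.162),.03,(318,319)),("block3",cv2.imread("pics/scene3.png").astype(np.float32),(.579,.162),.03,(318,319)),("now",b,(.583,-.1322),.123,(213,214))):
    print(nm,[np.round(sil(c,zb,p,-.376,cols),2) for p in(0,.1,-.1)])
    print(im.mean(2)[200-(10 if nm=="now" else 0):235-(10 if nm=="now" else 0),cols[0]:cols[1]+1].mean(1).round().astype(int))
E
```

```text
block [array([207.31, 219.38, 225.09]), array([207.01, 220.22, 225.3 ]), array([207.68, 218.51, 224.79])]
[ 15  19  17  22  14  15  36 131 220 246 238 195 150 129 124 130 183 237
 246 233 186 144 136 133 118 100  94 100  91  70  54  51  48  44  25]
block3 [array([207.31, 219.38, 225.09]), array([207.01, 220.22, 225.3 ]), array([207.68, 218.51, 224.79])]
[ 22  18  18  14  12   5  22  79 145 177 177 155 134 129 127 115 124 151
 165 162 150 138 132 130 119  92  72  73  64  61  50  53  51  43  25]
now [array([191.42, 204.28, 210.8 ]), array([191.09, 205.22, 211.09]), array([191.83, 203.3 , 210.42])]
[ 46 147 226 234 213 195 175 140 120 132 140 146 159 167 163 147 136 130
 128 126 116 100  88  86  86  86  86  85  84  74  58  45  38  27  19]
```

```bash
python3 m.py
```

```text
t 21.67 pos [ 0.5842 -0.1329  0.1396] phi 2.7642 tilt 0.1467 open 48.95mm F [-0.8  0.5 -1.7] T [-0.02 -0.14  0.05] q [-0.38  0.3   1.76 -0.02  1.23 -1.57]
[[-0.9197  0.3657 -0.1425]
 [ 0.3646  0.9305  0.0348]
 [ 0.1454 -0.0199 -0.9892]]
mid [ 0.583  -0.1326  0.1353]
botc [ 0.5813 -0.1321  0.1235]
far [ 0.5988 -0.1391  0.1207]
```

```bash
python3 -c "
from plant import workorder;print(workorder.sign_off())"; python3 m.py
```

```text
the job is handed in; nothing more can be done
None
the job is handed in; nothing more can be done
```

The job is handed in at 21.7 s with the collar on the shaft, still gripped at 40 N and not resting on anything.

**Flat:** I felt for it at three gripper angles. The opening read 21.1, 20.7 and then 19.95 mm, so the last was square on the flat. I turned the shaft about 1.07 rad clockwise, and the fingers stayed square on the flat throughout. The flat ended at about -0.37 rad. The guard's opening measured about -0.36 rad, good to about 0.03 rad. The opening itself measured about 40 mm wide in the pictures, not the stated 60 mm; I used its middle.

**Collar:** I gripped the white collar square to its screw and fitted it over the shaft with no contact force on the way down.
- **Screw height:** about 0.135 m, which is the middle of the flat.
- **Screw direction:** about -0.38 rad, so within about 0.01 rad of the flat by calculation. The screw is poorly lit, so the picture only confirms this to about 0.08 rad.
- **Position:** the collar is within about 1 mm of the shaft axis, going by the arm's pose.

**What went less well:**
- **Arm tilt:** the tool slowly tipped forward during moves, to about 0.15 rad by the end. I let the collar level itself by resting it lightly on the shaft's end (about 14 N) before fitting it.
- **Collar not quite level:** the pictures suggest about 0.04 rad of tilt remains, with the screw side low.
- **Other things on the bench:** those visible in the last top view look unmoved. The arm hid part of the bench (part of the hex key and of the brush), so I could not check those.

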